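# Seat a check source on the counting stage with sprung tongs

### The job

Take the sprung tongs from their stand and use them, never the robot's own fingers, to grip the orange check source without squeezing it hard. Lower it into the nest of the counting stage, feel for the height (it is left wherever the last user clamped it) and, with the tongs still on it, press it down gently with about 3 newtons for half a second so that the sprung pan gives but is not rammed on its stop. Let go of the source, stand the tongs back upright in their stand, and leave the blue source and everything else where it is.

Things in the scene. Friction and masses are not known exactly. Their poses are not given: they have to be found in the camera images.
- tongs: Sprung steel tongs, 120 g, 104 mm tall, upright in their stand, tips down. Origin: midway between the tips, at their lower ends; z up. The two flat upright arms, 16 mm wide along x, face each other along y and slide inward parallel, at most 8.5 mm each, against springs: 1.8 N per mm of each arm's travel. A black block and spring rod join them inside, 88 to 104 mm above the tips.
- tongs_grip (a point): Where to grip the tongs: midway between the arms, 86 mm above the tips. Blue plates there, 64 to 102 mm above the tips, have outer faces 52 mm apart (along y) at rest. At 47 mm the tongs can be carried, tips open (3.5 mm clear of a source each side). At 40 mm (11 N) the tips touch the source; further finger force goes onto it: 20 N on the fingers gives about 9 N there.
- tongs_tips (a point): Midway between the tongs' two V-shaped rubber tips, 4 mm above their lower ends (tips 8 mm tall, 19 mm wide along x, 48 mm apart outside). The V centres the source. Grip it with the tips' lower ends 0 to 2 mm above its underside.
- tongs_stand: Fixed stand for the tongs: a 70 x 92 mm foot plate with an open-topped trough, inside 24 mm (x) by 56 mm (y) and 25 mm deep, flared at the rim, rim top about 36 mm above the desk. Origin: centre of its underside, on the desk; the tongs stand centred in the trough with their y along its y.
- stand_floor (a point): Centre of the trough's floor, 5 mm above the desk, where the tongs' origin is at rest; axes as the stand's.
- orange_source: The orange sealed check source, a disc 25.4 mm in diameter; the solid part is 6 mm thick; 14 g. Origin: centre of its underside; z up. It lies on one of the two posts of the white rest. Do not squeeze it with more than 25 N from each side.
- blue_source: The blue check source, the same size, on the other post of the rest. Leave it.
- source_rest: White fixed rest, 106 x 50 x 8 mm, with two grey posts 18 mm in diameter at +31 and -31 mm along its x; the post tops, on which the sources lie, are 18 mm above the desk, so the tongs' tips can reach below a source's edge. Origin: centre of its underside.
- stage: Fixed counting stage: grey foot 86 x 86 x 10 mm, sleeve with black knob on its +x side, height column, sprung white dish (44 mm). Origin: centre of its underside; z up. The nest's pad top is somewhere from 57 to 89 mm above this origin: the column is clamped at any height and not measured. The dish yields 5 mm downward: from 0.7 N, 0.8 N more per mm, stop at 5 N. Put no more than 8 N on it.
- nest_axis (a point): On the nest's vertical axis, 10 mm above the desk (not the nest's height); axes as the stage's. Nest: grey pad, 20 mm across, 5 mm above the dish, for the source to lie on, between black curved fences at +x and -x, 1.2 mm clear of the source, with flared lips 7 mm above the pad. The +y and -y sides are open for the tongs' tips: keep the tongs' y along the stage's y.
- planchet_tin: Bystander: round tin, 66 x 24 mm, loose.
- yellow_pot: Bystander: sample pot with yellow contents and white cap, 50 x 54 mm, loose.
- dark_pot: Bystander: sample pot with dark contents and white cap, 50 x 54 mm, loose.
There are look-alikes about, which are no part of the job. What is shaped like the tongs but purple or red is not meant. Of the things that look like the tongs_stand, take the one that is farthest to the robot's right at the start.

How it is judged:
By the outcome, as a careful person would: the job done as asked, in the order asked, and still so for the second after the job is handed in, with the robot touching nothing.
It also fails if it takes over 61 s, if anything falls off the work surface, if the arm or the gripper's body presses on something with over 40 N, if the wrist force passes 120 N, or if a joint passes its speed limit or range.

### The arm

A 7-joint arm with a two-finger parallel gripper is mounted at the origin on a cart in front of the work surface, level with it; the furniture and walls round the work are solid. World frame = base frame: x ahead of the robot, y to its left, z up, the work surface at z = 0. Lengths are in m, angles in degrees, forces in N, time in s.
With the tool pointing down it reaches from about 0.425 to 0.925 m from the base axis. Payload 6.8 kg.
Tool frame: the origin (TCP) lies between the finger pads; the fingertips stand 14 mm ahead of it and the grasp point (between the pads) lies 5 mm behind it (ctrl.tips_ahead is the distance from the TCP to the fingertips, in m); z points along the fingers, y is the line along which they close (so a half turn about z gives the same grasp; the last joint's range is limited). The gripper opens to 88 mm and grips with 3 to 60 N. Pads are 20 mm wide; open, the fingers measure 115 mm over their backs; the gripper's body (75 mm by 178 mm) begins 61 mm behind the grasp point.
Start: joints at [62.447, 27.33, 1.283, 89.118, -0.659, 63.558, -4.761], TCP at [0.246, -0.629, 0.237] pointing down, gripper open.
Joint ranges: [-169.35, 169.35], [-19.33, 120.38], [-80.79, 83.38], [13.8, 139.57], [-78.32, 258.32], [9.67, 109.79], [-169.56, 169.56]. Speed limits (degrees/s): [136.94, 136.94, 180, 180, 180, 180, 180].

### API

Orientations are given as a 3x3 rotation matrix whose columns are the frame's x, y, z axes.
In Python, from station import ctrl, viewer gives the robot as it stands. The module is installed in compiled form; this text tells all that it offers.
- The arm moves only by the tool drive_tool, never from a script. Its argument "series" is a list of rows, each a list of 3 entries, a list of its own where there are three numbers: the shift along the tool's x, y, z in mm, then the turn about the tool's z in rad, then the closure in counts, from 0 (fully open) to 255 (shut). In form: [[[x, y, z], turn, grip], ...]. A call has exactly 8 rows; each row shifts and turns the commanded pose from where the row before left it, along the tool's axes as they then stand; what a row does not reach is not made up. A row lasts 1/10 s, in which the tool goes at most 50 mm and 8.59 degrees, less where a joint would pass 70% of its speed; a pose out of reach is approached as far as the arm can. A call is refused whole if a number of a shift passes 50 or a number of a turn 0.15, either way. A call with a gripper value outside its range is refused whole. The fingers move at their own pace and stop on an object; "squeeze" is the grip in N (left out, the last holds). Time passes only in rows, so rows that do not move let the fingers close, or fill a call up. It gives the time, the measured TCP pose, the force, the opening and the grip force at its end, in the units of the state.
- ctrl.sense(): the state, without advancing time (a new reading comes with each control period).
- viewer.camera(name): name is "scene" or "top" or "wrist"; returns the picture (384x512x3 uint8, blue, green, red); there is no depth.
- viewer.camera_model(name): a dict with "fx", "fy", "cx", "cy" (pixels), "eye" and "orientation" of the camera in the world. Camera axes: x right, y up, looking along -z (the intrinsics and any distortion apply to the point x, -y, -z); pixel columns grow to the right and rows downward; lengths in m; the calibration is good to about 2 mm. A picture is of the moment at which its call begins: read the wrist's pose just before it. camera_model takes no time and is no camera call; for the wrist camera it gives the pose at the moment of the call.
- ctrl.finish_job(): hands the job in; it is judged then, once.
Trained networks look in the newest picture that a camera, given by its name, has taken for a name from the list of things; names that differ only in an ending like _2 or _b are one class to them, and where a whole thing is asked for, a point or a joint stands for the part that bears it (a point fixed in the world has none). Each returns a list of dicts, best first, with "p" (0 to 1); they miss things now and then, are a little off and sometimes report something else, mostly with a low value. They report only what shows in the picture. A call takes as long as a camera call. They do not tell look-alikes from the thing itself.
- viewer.cut_out(camera, label): "mask" (384x512 bool, what is visible of it) and "extent" ([centre column, centre row, width, height] as shares, 0 to 1, of the picture: columns of its width, rows of its height, round what is visible of it).
- viewer.landmark_of(camera, label): "xy" ([column, row] as shares, 0 to 1, of the picture: columns of its width, rows of its height: a listed point, or the origin of a listed thing).
The state is a dict: "clock": time; "qpos": joint angles; "joint_velocities": joint speeds; "effort": joint torques, N m; "eef_pos": TCP position; "ee_rot": TCP orientation; "contact_force": force on the tool from outside, world axes, zero at the start; "wrist_torque": the same for the moment, N m; "finger_gap": finger opening in m; "grip_force": force on a finger pad.
Only numpy, scipy, OpenCV 4.12 (cv2) and the standard library are available. Lean on these libraries where they do the work, as an engineer would, in place of code of your own. Each camera call takes 0.05 s, during which the arm holds its last target. There are 200 camera calls.

## Working session

There is one attempt and no reset: what is moved stays moved. The work goes in short steps, Python scripts to look and compute and a tool call to move; the robot and the scene stay as the last step left them, time stands still between calls to the robot, and variables do not carry over. Pictures are saved under pics/ and viewed, at most 10 in all, crops included, and the job is handed in when it is done.

Besides the shell and the picture viewer there is one more tool, called by a JSON object that holds its "op" and its "data". drive_tool: Moves the arm, as the interface text tells. Its arguments: {"type":"object","properties":{"series":{"type":"array"},"squeeze":{"type":"number"}},"required":["series"]}

```bash
mkdir -p pics; cat > h.py <<'E'
import numpy as np, cv2
from station import ctrl, viewer
def ray(m,px):
    d=np.array([(px[0]-m['cx'])/m['fx'],-(px[1]-m['cy'])/m['fy'],-1.0])
    return np.array(m['eye']),np.array(m['orientation'])@d
def at(m,px,z):
    e,d=ray(m,px); return e+d*(z-e[2])/d[2]
def lm(cam,lab,z,m):
    out=[]
    for r in viewer.landmark_of(cam,lab):
        px=(r['xy'][0]*512,r['xy'][1]*384); out.append((round(r['p'],2),np.round(px,1).tolist(),np.round(at(m,px,z),4).tolist()))
    return out
E
python3 - <<'E'
from h import *
s=ctrl.sense(); print({k:np.round(v,3).tolist() for k,v in s.items()}, ctrl.tips_ahead)
Z=dict(tongs=.005,tongs_grip=.091,tongs_tips=.009,tongs_stand=0,stand_floor=.005,orange_source=.018,blue_source=.018,source_rest=0,stage=0,nest_axis=.01,planchet_tin=0,yellow_pot=0,dark_pot=0)
for c in ('scene','top'):
    m=viewer.camera_model(c); print(c,m)
    cv2.imwrite(f'pics/{c}0.png',cv2.resize(viewer.camera(c),(768,576)))
    for k,z in Z.items():
        print(k,lm(c,k,z,m))
print(ctrl.sense()['clock'])
E
```

```text
{'clock': 0.0, 'qpos': [62.448, 27.376, 1.283, 89.177, -0.658, 63.559, -4.76], 'joint_velocities': [-0.03, -0.033, -0.059, 0.042, -0.032, -0.086, 0.037], 'effort': [0.001, -58.285, 1.535, -27.261, -0.054, 0.017, 0.0], 'eef_pos': [0.246, -0.628, 0.236], 'ee_rot': [[0.931, 0.364, -0.001], [0.364, -0.931, 0.002], [-0.0, -0.002, -1.0]], 'contact_force': [-0.358, -0.206, -0.207], 'wrist_torque': [-0.033, 0.031, 0.01], 'grip_force': 0.0, 'finger_gap': 0.088} 0.014
scene {'fx': 392.36252635968935, 'fy': 392.36252635968935, 'cx': 258.2741180828023, 'cy': 197.32615827753287, 'eye': array([0.2402207 , 0.61300086, 0.69398792]), 'orientation': array([[-8.60726317e-01,  3.55865291e-01, -3.64019370e-01],
       [-5.09067673e-01, -6.02476570e-01,  6.14713012e-01],
       [-5.58116145e-04,  7.14410161e-01,  6.99726954e-01]])}
tongs [(0.96, [328.8, 176.4], [0.4779, -0.1557, 0.005]), (0.89, [373.4, 192.0], [0.3563, -0.1579, 0.005]), (0.81, [295.0, 171.6], [0.5639, -0.1276, 0.005]), (0.52, [144.6, 271.4], [0.6912, 0.3212, 0.005]), (0.38, [332.5, 154.5], [0.5062, -0.2477, 0.005])]
tongs_grip [(0.77, [33
[... 1984 characters left out ...]
.329, 0.0])]
stand_floor [(0.67, [162.8, 236.0], [0.4659, 0.3311, 0.005]), (0.58, [341.1, 229.6], [0.4783, -0.1545, 0.005])]
orange_source [(0.49, [207.4, 211.2], [0.5307, 0.2095, 0.018])]
blue_source [(0.64, [209.8, 186.3], [0.5999, 0.2041, 0.018]), (0.53, [337.7, 230.5], [0.4746, -0.1425, 0.018])]
source_rest [(0.82, [209.6, 197.1], [0.573, 0.2065, 0.0])]
stage [(0.85, [274.7, 218.4], [0.5116, 0.0263, 0.0])]
nest_axis [(0.97, [274.6, 217.3], [0.5132, 0.0269, 0.01])]
planchet_tin [(0.73, [175.2, 153.9], [0.6991, 0.3064, 0.0])]
yellow_pot [(0.67, [250.2, 155.4], [0.6927, 0.0929, 0.0]), (0.29, [174.3, 153.3], [0.701, 0.3091, 0.0])]
dark_pot [(0.71, [306.8, 144.9], [0.7226, -0.0694, 0.0])]
1.4
```

View pics/scene0.png

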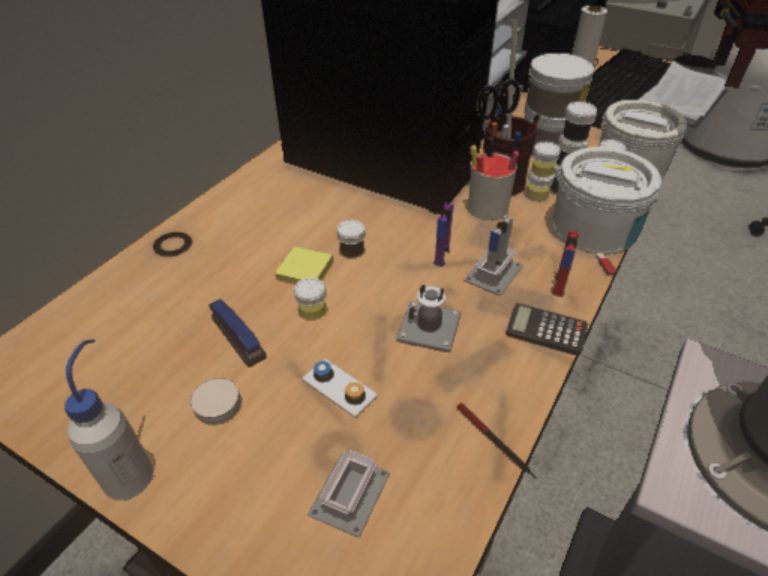

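View pics/top0.png

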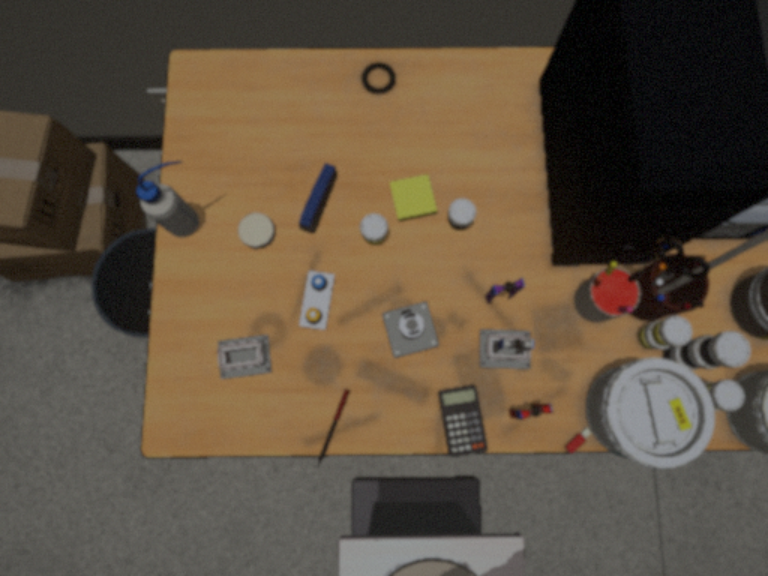

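The scene shows the stand with the blue-plated tongs at scene pixel (495,260) of 768. It is the rightmost stand. The purple and red look-alikes are at (442,235) and (567,262), the empty stand at (350,490), the stage at (430,310), and the orange source at (354,392). I'll move above the tongs.

{"op": "drive_tool", "data": {"series": [[[34,-32,-14],0,0],[[35,-33,-8],0,0],[[35,-33,-6],0,0],[[35,-33,-6],0,0],[[35,-33,-6],0,0],[[35,-33,-6],0,0],[[35,-33,-6],0,0],[[35,-33,-6],0,0]]}}

```text
clock: 2.2
eef_pos: [0.4104, -0.2803, 0.2953]
ee_rot: [[0.931, 0.364, 0.001], [0.364, -0.931, -0.001], [0.0, 0.001, -1.0]]
contact_force: [0.9, -0.7, 0.4]
finger_gap: 0.088
grip_force: 0.0
```

{"op": "drive_tool", "data": {"series": [[[35,-34,0],0,0],[[35,-34,0],0,0],[[30,-30,0],0,0],[[0,0,0],0.124,0],[[0,0,0],0.124,0],[[0,0,0],0.124,0],[[0,0,0],0,0],[[0,0,0],0,0]]}}

```text
clock: 3.0
eef_pos: [0.4673, -0.1544, 0.2948]
ee_rot: [[1.0, 0.004, 0.0], [0.004, -1.0, -0.0], [0.0, 0.0, -1.0]]
contact_force: [0.1, -0.6, 0.1]
finger_gap: 0.0877
grip_force: 0.0
```

```bash
cat >> h.py <<'E'
def ang(cam,lab,z,m):
    out=[]
    for r in viewer.cut_out(cam,lab):
        ys,xs=np.nonzero(r['mask'])
        if len(xs)<20: continue
        p=np.array([at(m,(x+.5,y+.5),z)[:2] for x,y in zip(xs,ys)],np.float32)*1000
        (c,s,a)=cv2.minAreaRect(p); out.append((round(r['p'],2),np.round(c,1).tolist(),np.round(s,1).tolist(),round(a,1)))
    return out
E
python3 - <<'E'
from h import *
s=ctrl.sense(); print(s['clock'],s['eef_pos'],s['ee_rot'].round(3).tolist() if hasattr(s['ee_rot'],'round') else s['ee_rot'])
m=viewer.camera_model('wrist'); print(m)
cv2.imwrite('pics/w1.png',cv2.resize(viewer.camera('wrist'),(768,576)))
for k,z in dict(tongs=.005,tongs_grip=.091,tongs_stand=0,stand_floor=.005,stage=0,nest_axis=.01).items(): print(k,lm('wrist',k,z,m))
print(ang('wrist','tongs_stand',0.002,m)); print(ang('wrist','tongs',0.1,m))
m=viewer.camera_model('top');viewer.camera('top')
for k,z in dict(tongs_stand=.002,stage=.005,source_rest=.008).items(): print(k,ang('top',k,z,m))
E
```

```text
3.0 [ 0.4673458  -0.15439839  0.29475042] [[1.0, 0.004, 0.0], [0.004, -1.0, -0.0], [0.0, 0.0, -1.0]]
{'fx': 271.0443721613346, 'fy': 271.0443721613346, 'cx': 256.62791196296746, 'cy': 190.38345529100158, 'eye': array([ 0.54868817, -0.15479718,  0.44406548]), 'orientation': array([[ 3.00018597e-03,  9.55145246e-01,  2.96122539e-01],
       [-9.99995400e-01,  2.73388372e-03,  1.31336213e-03],
       [ 4.44887004e-04, -2.96125117e-01,  9.55149055e-01]])}
tongs [(0.89, [251.3, 154.9], [0.4731, -0.1465, 0.005]), (0.88, [263.2, 216.6], [0.3646, -0.1671, 0.005]), (0.69, [245.2, 90.7], [0.5714, -0.1375, 0.005])]
tongs_grip [(0.89, [265.6, 242.1], [0.3608, -0.1686, 0.091]), (0.78, [250.0, 167.2], [0.4715, -0.1464, 0.091]), (0.69, [240.4, 90.2], [0.5675, -0.135, 0.091])]
tongs_stand [(0.66, [251.1, 154.1], [0.4736, -0.1461, 0.0]), (0.62, [251.4, 155.5], [0.4713, -0.1466, 0.0])]
stand_floor [(0.8, [249.2, 159.2], [0.466, -0.1431, 0.005]), (0.73, [10.9, 70.8], [0.5982, 0.2116, 0.005])]
stage [(0.81, [139.5, 131.9], [0.5089, 0.0331, 0.0]), (0.42, [24.4, 99.1], [0.5583, 0.2056, 0.0])]
nest_axis [(0.59, [141.6, 133.9], [0.5067, 0.026, 0.01])]
[(0.82, [470.3, -143.7], [92.4, 71.5], 88.0), (0.48, [454.9, -142.2], [67.3, 37.9], 87.1)]
[(0.92, [377.1, -165.6], [57.2, 53.4], 12.1), (0.68, [476.9, -144.8], [52.0, 33.1], 88.5), (0.58, [566.0, -136.0], [19.2, 52.0], 13.2)]
tongs_stand [(0.92, [469.6, -141.5], [87.9, 68.3], 89.4), (0.69, [599.9, 198.7], [22.5, 22.8], 89.5), (0.67, [460.8, 331.9], [70.4, 94.0], 6.3), (0.52, [475.4, -130.7], [14.2, 25.5], 32.5)]
stage [(0.89, [506.1, 29.5], [88.2, 87.1], 14.8)]
source_rest [(0.88, [564.0, 201.0], [50.6, 106.2], 81.0)]
```

View pics/w1.png

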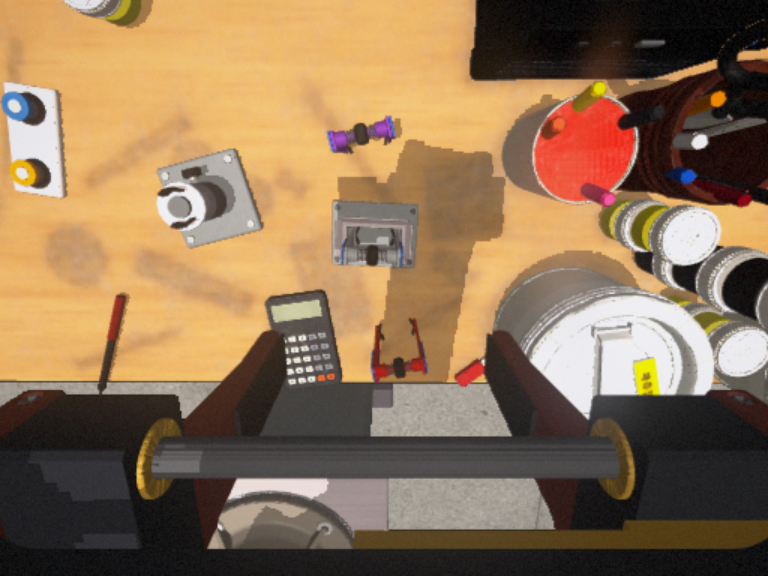

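The stand with the tongs is at wrist pixel (375,240), with the black block at (372,256). That gives tongs at about (0.471, -0.1445) and yaw about -2°. I'll descend partway and check.

{"op": "drive_tool", "data": {"series": [[[4,-10,20],0.038,0],[[0,0,25],0,0],[[0,0,25],0,0],[[0,0,20],0,0],[[0,0,10],0,0],[[0,0,0],0,0],[[0,0,0],0,0],[[0,0,0],0,0]]}}

```text
clock: 4.45
eef_pos: [0.4721, -0.1446, 0.1958]
ee_rot: [[0.999, -0.037, 0.002], [-0.037, -0.999, -0.0], [0.002, 0.0, -1.0]]
contact_force: [-0.4, -0.5, -1.3]
finger_gap: 0.0877
grip_force: 0.0
```

```bash
python3 - <<'E'
from h import *
m=viewer.camera_model('wrist')
cv2.imwrite('pics/w2.png',viewer.camera('wrist'))
for k,z in dict(tongs=.005,tongs_grip=.091,tongs_stand=0,stand_floor=.005,stage=0,nest_axis=.01).items(): print(k,lm('wrist',k,z,m))
print(ang('wrist','tongs_stand',0.002,m)); print(ang('wrist','tongs',0.108,m)); print(ctrl.sense()['eef_pos'])
E
```

```text
tongs [(0.96, [276.2, 244.1], [0.3688, -0.1689, 0.005]), (0.93, [258.8, 174.5], [0.4698, -0.1482, 0.005]), (0.63, [246.7, 92.8], [0.5695, -0.1374, 0.005])]
tongs_grip [(0.92, [240.0, 90.1], [0.5679, -0.1344, 0.091]), (0.83, [281.2, 287.3], [0.3621, -0.1683, 0.091]), (0.66, [256.2, 195.5], [0.4697, -0.1448, 0.091])]
tongs_stand [(0.78, [253.4, 172.2], [0.4719, -0.1412, 0.0])]
stand_floor [(0.65, [254.1, 176.4], [0.4675, -0.142, 0.005])]
stage [(0.64, [118.2, 153.2], [0.5034, 0.0304, 0.0]), (0.56, [257.1, 177.4], [0.4647, -0.1457, 0.0])]
nest_axis [(0.73, [116.2, 151.4], [0.5072, 0.0273, 0.01])]
[(0.67, [470.2, -143.9], [93.6, 70.7], 87.8), (0.21, [448.3, -143.4], [74.4, 53.1], 85.2)]
[(0.81, [566.5, -136.6], [18.9, 51.4], 13.0), (0.73, [480.4, -144.3], [52.5, 37.9], 86.0), (0.61, [399.1, -168.2], [49.6, 56.3], 87.8)]
[ 0.47136193 -0.14441091  0.19476119]
```

View pics/w2.png

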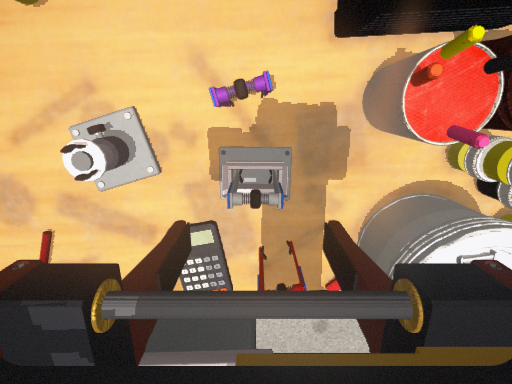

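The tongs' block is at (256,199), centred under the gripper. I'll descend to TCP z of about 0.086 and close to 46–47 mm.

{"op": "drive_tool", "data": {"series": [[[-1,0,25],0,0],[[0,0,25],0,0],[[0,0,25],0,0],[[0,0,20],0,0],[[0,0,10],0,0],[[0,0,4],0,0],[[0,0,0],0,60],[[0,0,0],0,100]], "squeeze": 15}}

```text
clock: 5.7
eef_pos: [0.471, -0.1445, 0.0864]
ee_rot: [[0.999, -0.037, 0.001], [-0.037, -0.999, -0.0], [0.001, 0.0, -1.0]]
contact_force: [1.2, 0.1, -0.6]
finger_gap: 0.0753
grip_force: 0.0
```

{"op": "drive_tool", "data": {"series": [[[0,0,0],0,119],[[0,0,0],0,119],[[0,0,0],0,119],[[0,0,0],0,119],[[0,0,0],0,119],[[0,0,0],0,119],[[0,0,0],0,119],[[0,0,0],0,119]]}}

```text
clock: 6.5
eef_pos: [0.4707, -0.1446, 0.086]
ee_rot: [[0.999, -0.037, 0.001], [-0.037, -0.999, -0.0], [0.001, 0.0, -1.0]]
contact_force: [-0.8, -0.4, 5.5]
finger_gap: 0.0471
grip_force: 6.3
```

{"op": "drive_tool", "data": {"series": [[[0,0,-8],0,119],[[0,0,-15],0,119],[[0,0,-20],0,119],[[0,0,-25],0,119],[[0,0,-25],0,119],[[0,0,-25],0,119],[[0,0,-14],0,119],[[0,0,0],0,119]]}}

```text
clock: 7.3
eef_pos: [0.4713, -0.1444, 0.2196]
ee_rot: [[0.999, -0.037, 0.004], [-0.037, -0.999, -0.001], [0.004, 0.001, -1.0]]
contact_force: [0.3, 0.7, -2.0]
finger_gap: 0.0471
grip_force: 4.4
```

```bash
python3 - <<'E'
from h import *
m=viewer.camera_model('wrist')
cv2.imwrite('pics/w3.png',viewer.camera('wrist'))
for k,z in dict(stage=0,nest_axis=.01,orange_source=.018,blue_source=.018,source_rest=0).items(): print(k,lm('wrist',k,z,m))
for k,z in dict(stage=.005,source_rest=.008,tongs=.142+.1).items(): print(k,ang('wrist',k,z,m))
s=ctrl.sense();print(s['eef_pos'],s['contact_force'],s['finger_gap'],s['grip_force'],s['clock'])
E
```

```text
stage [(0.8, [128.2, 148.6], [0.5051, 0.0281, 0.0])]
nest_axis [(0.8, [124.2, 149.2], [0.5059, 0.0288, 0.01])]
orange_source []
blue_source []
source_rest [(0.44, [258.5, 252.5], [0.3394, -0.1432, -0.0])]
stage [(0.75, [504.1, 39.8], [87.8, 112.1], 14.8)]
source_rest [(0.67, [552.6, 173.8], [14.1, 93.6], 72.4)]
tongs [(0.88, [467.3, -150.5], [32.7, 21.1], 38.6), (0.7, [558.8, -142.4], [8.8, 24.2], 13.7), (0.66, [487.2, -145.9], [46.7, 48.6], 87.8)]
[ 0.47003696 -0.14430273  0.21705482] [-0.17567845  0.20664698 -1.95616726] 0.04699144339696041 4.422387778759003 7.75
```

View pics/w3.png

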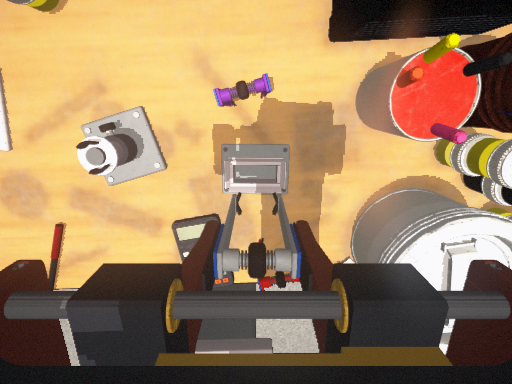

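The tongs are held upright; their tips show at about (255,205). I'll move toward the orange source, stopping about 30 mm short of it so the camera can see it.

{"op": "drive_tool", "data": {"series": [[[2,-25,0],0,119],[[3,-40,0],0,119],[[3,-49,0],0,119],[[3,-49,0],0,119],[[3,-49,0],0,119],[[3,-49,0],0,119],[[3,-40,0],0,119],[[2,-25,0],0,119]]}}

```text
clock: 8.55
eef_pos: [0.504, 0.1846, 0.2176]
ee_rot: [[0.999, -0.033, -0.0], [-0.033, -0.999, 0.002], [-0.0, -0.002, -1.0]]
contact_force: [0.5, -0.8, -1.0]
finger_gap: 0.0468
grip_force: 4.4
```

{"op": "drive_tool", "data": {"series": [[[0,-15,0],-0.05,119],[[0,-10,0],-0.1,119],[[0,0,0],-0.1,119],[[0,0,0],-0.045,119],[[0,0,0],0,119],[[0,0,0],0,119],[[0,0,0],0,119],[[0,0,0],0,119]]}}

```text
clock: 9.35
eef_pos: [0.5049, 0.2053, 0.2176]
ee_rot: [[0.967, 0.254, 0.0], [0.254, -0.967, -0.0], [-0.0, 0.0, -1.0]]
contact_force: [-0.5, -0.5, -1.3]
finger_gap: 0.0468
grip_force: 4.4
```

```bash
python3 - <<'E'
from h import *
m=viewer.camera_model('wrist')
cv2.imwrite('pics/w4.png',viewer.camera('wrist'))
for k,z in dict(stage=0,nest_axis=.01,orange_source=.018,blue_source=.018,source_rest=0).items(): print(k,lm('wrist',k,z,m))
for k,z in dict(stage=.005,source_rest=.008,orange_source=.022,blue_source=.022).items(): print(k,ang('wrist',k,z,m))
s=ctrl.sense();print(s['eef_pos'],s['ee_rot'],s['contact_force'],s['finger_gap'],s['grip_force'],s['clock'])
E
```

```text
stage [(0.59, [375.7, 198.2], [0.5053, 0.0286, 0.0])]
nest_axis [(0.86, [383.0, 199.7], [0.5079, 0.0233, 0.01])]
orange_source [(0.72, [261.1, 149.2], [0.5341, 0.2063, 0.018])]
blue_source [(0.62, [279.7, 101.6], [0.5961, 0.1993, 0.018]), (0.2, [257.7, 251.7], [0.3892, 0.1727, 0.018])]
source_rest [(0.84, [271.7, 129.6], [0.5602, 0.1984, 0.0]), (0.6, [280.0, 101.1], [0.5974, 0.1977, 0.0])]
stage []
source_rest [(0.83, [564.6, 199.9], [50.8, 106.0], 80.9), (0.7, [404.2, 178.0], [136.3, 131.1], 14.7)]
orange_source [(0.66, [508.5, 26.4], [93.1, 104.8], 13.2), (0.56, [533.8, 205.1], [24.2, 24.3], 14.7)]
blue_source [(0.83, [596.1, 196.7], [24.2, 23.1], 15.7)]
[0.50488416 0.20559687 0.21765837] [[ 9.66935998e-01  2.55019165e-01  3.11488660e-05]
 [ 2.55019167e-01 -9.66935997e-01 -4.13902525e-05]
 [ 1.95636522e-05  4.79652830e-05 -9.99999999e-01]] [ 0.06738423  0.2875679  -1.6247931 ] 0.04694409976836915 4.4224244356155396 9.85
```

View pics/w4.png

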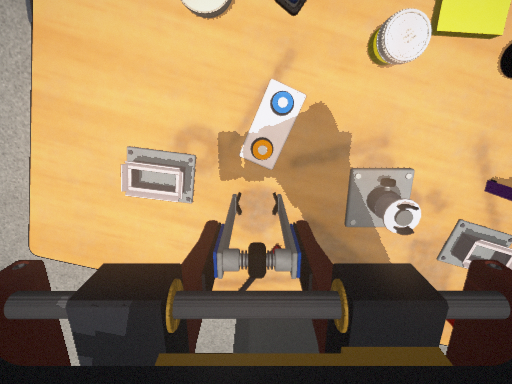

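The orange source is at (262,149), or (0.534, 0.205), which agrees with the rest's geometry. The tips are centred at about (257,204). I'll move above it and descend to a hover.

{"op": "drive_tool", "data": {"series": [[[14,4,5],0,119],[[14,4,15],0,119],[[0,0,25],0,119],[[0,0,25],0,119],[[0,0,18],0,119],[[0,0,8],0,119],[[0,0,0],0,119],[[0,0,0],0,119]]}}

```text
clock: 10.65
eef_pos: [0.5348, 0.2052, 0.1222]
ee_rot: [[0.967, 0.255, 0.001], [0.255, -0.967, 0.0], [0.001, -0.0, -1.0]]
contact_force: [0.4, -0.5, -2.1]
finger_gap: 0.047
grip_force: 4.4
```

```bash
python3 - <<'E'
from h import *
m=viewer.camera_model('wrist')
im=viewer.camera('wrist')
cv2.imwrite('pics/w5.png',cv2.resize(im[130:250,180:340],(800,600),interpolation=cv2.INTER_CUBIC))
s=ctrl.sense();tz=s['eef_pos'][2]-.081
for k,z in dict(orange_source=.018,source_rest=0,tongs_tips=tz+.004).items(): print(k,lm('wrist',k,z,m))
for k,z in dict(source_rest=.008,orange_source=.022).items(): print(k,ang('wrist',k,z,m))
print(s['eef_pos'],s['contact_force'],s['finger_gap'],s['grip_force'],s['clock'])
E
```

```text
orange_source [(0.72, [258.4, 193.9], [0.5345, 0.2028, 0.018])]
source_rest [(0.81, [265.8, 161.5], [0.5642, 0.2027, 0.0])]
tongs_tips []
source_rest [(0.85, [564.6, 200.3], [50.3, 105.3], 81.0)]
orange_source [(0.83, [533.4, 204.9], [24.5, 22.4], 14.7), (0.7, [489.5, 192.3], [95.7, 91.7], 14.7), (0.37, [513.7, 25.7], [89.1, 113.7], 13.0)]
[0.53492806 0.20536213 0.12260868] [-0.16823782 -0.29175531 -0.56590205] 0.046968874008183385 4.422409683465958 10.7
```

View pics/w5.png

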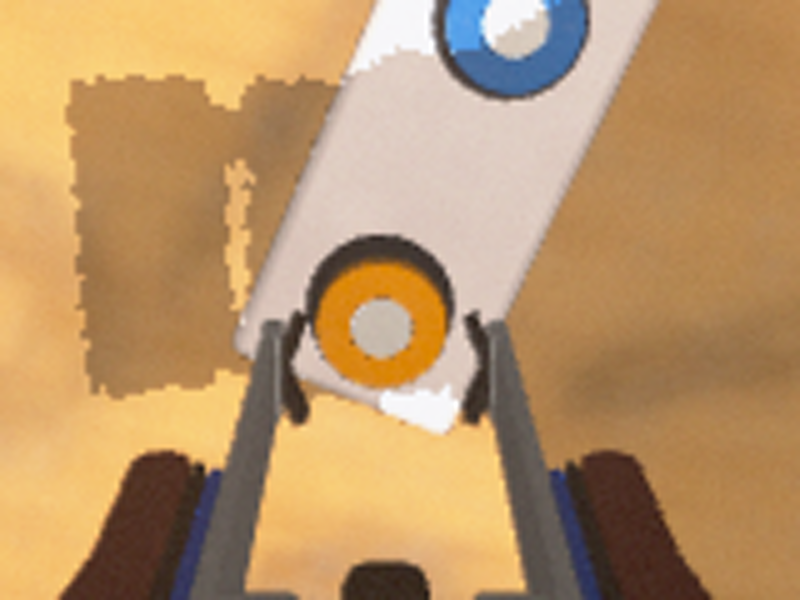

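The source sits centred between the open V tips (crop 382,325; tips 298 and 476). Descending and gripping.

{"op": "drive_tool", "data": {"series": [[[-1,0,6],0,119],[[0,0,6],0,119],[[0,0,6],0,119],[[0,0,4],0,119],[[0,0,0],0,119],[[0,0,0],0,119],[[0,0,0],0,119],[[0,0,0],0,119]], "squeeze": 20}}

```text
clock: 11.75
eef_pos: [0.5332, 0.2048, 0.0999]
ee_rot: [[0.967, 0.255, 0.0], [0.255, -0.967, 0.0], [0.0, -0.0, -1.0]]
contact_force: [-0.1, -0.3, -0.9]
finger_gap: 0.0471
grip_force: 4.4
```

{"op": "drive_tool", "data": {"series": [[[0,0,0],0,128],[[0,0,0],0,136],[[0,0,0],0,142],[[0,0,0],0,150],[[0,0,0],0,160],[[0,0,0],0,170],[[0,0,0],0,170],[[0,0,0],0,170]]}}

```text
clock: 12.55
eef_pos: [0.5332, 0.2048, 0.0998]
ee_rot: [[0.967, 0.255, 0.0], [0.255, -0.967, 0.0], [0.0, -0.0, -1.0]]
contact_force: [0.5, 0.2, 2.2]
finger_gap: 0.0405
grip_force: 20.0
```

{"op": "drive_tool", "data": {"series": [[[0,0,0],0,170],[[0,0,-5],0,170],[[0,0,-10],0,170],[[0,0,-20],0,170],[[0,0,-25],0,170],[[0,0,-30],0,170],[[0,0,-20],0,170],[[0,0,-8],0,170]]}}

```text
clock: 13.35
eef_pos: [0.534, 0.2053, 0.2205]
ee_rot: [[0.967, 0.255, 0.004], [0.255, -0.967, 0.001], [0.004, -0.0, -1.0]]
contact_force: [0.5, -1.1, -1.7]
finger_gap: 0.0407
grip_force: 20.0
```

```bash
python3 - <<'E'
from h import *
m=viewer.camera_model('wrist')
im=viewer.camera('wrist')
cv2.imwrite('pics/w6.png',im)
for k,z in dict(stage=0,nest_axis=.01).items(): print(k,lm('wrist',k,z,m))
print(ang('wrist','stage',.005,m))
s=ctrl.sense()
print(s['eef_pos'],s['contact_force'],s['finger_gap'],s['grip_force'],s['clock'])
E
```

```text
stage [(0.69, [367.5, 219.8], [0.5002, 0.0265, 0.0])]
nest_axis [(0.81, [373.1, 221.3], [0.5031, 0.0232, 0.01])]
[(0.96, [499.9, 17.1], [107.3, 107.7], 14.3), (0.59, [489.3, 192.5], [39.2, 38.7], 14.7)]
[0.53252174 0.20427734 0.21681419] [ 0.00844817 -0.63886497 -1.62486985] 0.040418517599452176 19.99735414981842 13.55
```

View pics/w6.png

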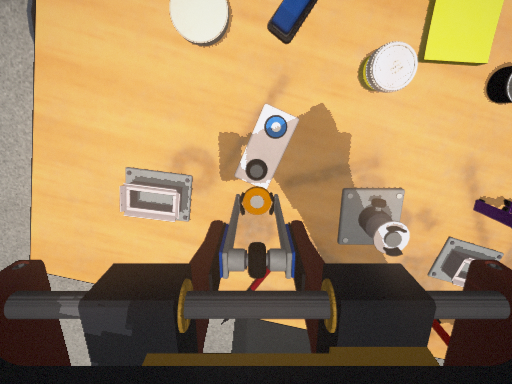

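The source is held in the tongs at (257,201), and the post below it is empty. Next I'll move so the wrist camera sits nearly over the nest, to measure its axis.

{"op": "drive_tool", "data": {"series": [[[-12,14,0],0,170],[[-22,26,0],0,170],[[-28,33,0],0,170],[[-28,33,0],0,170],[[-25,30,0],0,170],[[-15,19,0],0,170],[[-10,10,0],0,170],[[0,0,0],0,170]]}}

```text
clock: 14.35
eef_pos: [0.438, 0.0074, 0.2164]
ee_rot: [[0.968, 0.252, -0.003], [0.252, -0.968, -0.001], [-0.003, 0.0, -1.0]]
contact_force: [-0.3, -0.9, -1.3]
finger_gap: 0.0408
grip_force: 20.0
```

```bash
python3 - <<'E'
from h import *
m=viewer.camera_model('wrist')
im=viewer.camera('wrist')
c=im[60:210,156:356]
cv2.imwrite('pics/w7raw.png',im)
cv2.imwrite('pics/w7.png',cv2.resize(c,(800,600),interpolation=cv2.INTER_CUBIC))
for k,z in dict(stage=0,nest_axis=.01).items(): print(k,lm('wrist',k,z,m))
print(ang('wrist','stage',.005,m))
s=ctrl.sense()
print(s['eef_pos'],s['contact_force'],s['finger_gap'],s['grip_force'],s['clock'])
print({k:np.array(v).tolist() for k,v in m.items()})
E
```

```text
stage [(0.6, [250.7, 112.7], [0.5064, 0.0323, 0.0])]
nest_axis [(0.21, [259.8, 251.4], [0.3188, -0.029, 0.01])]
[(0.87, [507.4, 28.6], [86.0, 86.8], 14.5)]
[0.44002148 0.01059361 0.21734728] [ 0.04295277  0.03905311 -1.98807929] 0.0401767062347095 19.997525811195374 14.55
{'fx': 271.0443721613346, 'fy': 271.0443721613346, 'cx': 256.62791196296746, 'cy': 190.38345529100158, 'eye': [0.5171696610528407, 0.027313335635103235, 0.36545138047428477], 'orientation': [[0.25060672690836683, 0.9237145976325257, 0.2897371404374199], [-0.9680888587035217, 0.2389713237229337, 0.07547627502877044], [0.00047966903697475193, -0.29940615985428004, 0.9541256318530202]]}
```

View pics/w7.png

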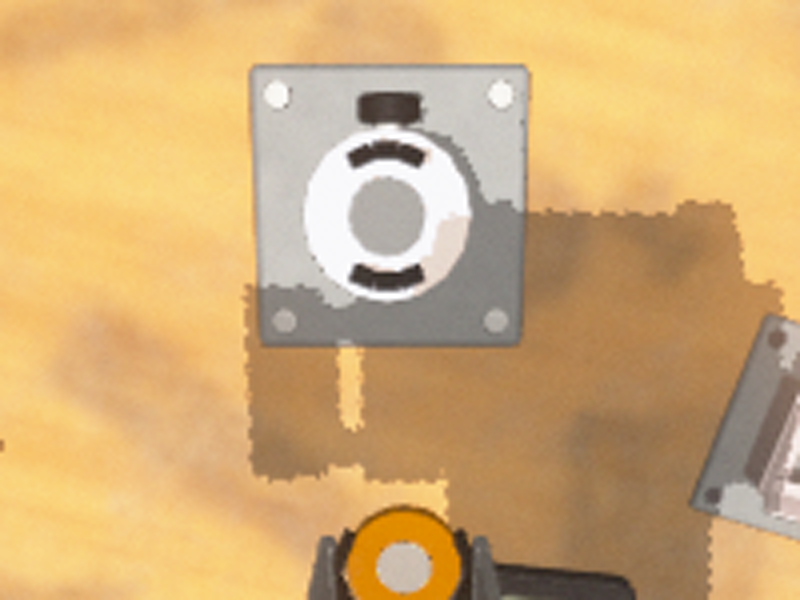

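The nest pad is centred at crop (387,216), with fences above and below along ±x. The foot corners run from (250,65) to (525,345). The arm was still settling when I took it, so I'll measure once more at rest.

```bash
python3 - <<'E'
from h import *
s=ctrl.sense(); m=viewer.camera_model('wrist'); im=viewer.camera('wrist')
print(s['eef_pos'],s['joint_velocities'].max(),np.arctan2(s['ee_rot'][1][0],s['ee_rot'][0][0])*57.3, m['eye'])
k=6; c=cv2.resize(im[80:150,215:290],None,fx=k,fy=k,interpolation=cv2.INTER_CUBIC)
g=cv2.cvtColor(c,cv2.COLOR_BGR2GRAY)
seed=(int((252.5-215)*k),int((113.5-80)*k))
print('seed',c[seed[1],seed[0]],im[113,266],im[100,240])
mask=np.zeros((g.shape[0]+2,g.shape[1]+2),np.uint8)
cv2.floodFill(g.copy(),mask,seed,1,25,25,4|cv2.FLOODFILL_MASK_ONLY|(255<<8)|cv2.FLOODFILL_FIXED_RANGE)
cs,_=cv2.findContours(mask[1:-1,1:-1],cv2.RETR_EXTERNAL,cv2.CHAIN_APPROX_NONE)
e=cv2.fitEllipse(max(cs,key=cv2.contourArea)); 
px=np.array(e[0])/k-.5+.5/k+[215,80]; print('pad px',px,np.array(e[1])/k)
for z in (.065,.073,.08): print(z,at(m,px,z))
wm=(g>200).astype(np.uint8)*255
cs,_=cv2.findContours(wm,cv2.RETR_EXTERNAL,cv2.CHAIN_APPROX_NONE)
h=cv2.convexHull(max(cs,key=cv2.contourArea)); e=cv2.fitEllipse(h); print('dish',np.array(e[0])/k-.4+[215,80],np.array(e[1])/k)
print(ang('wrist','stage',.01,m), lm('wrist','nest_axis',.01,m))
E
```

```text
[0.44002148 0.01059361 0.21734728] 0.26174578219568106 14.863348084398499 [0.51872081 0.03071002 0.36662096]
seed [167 172 178] [250 248 248] [195 199 204]
pad px [255.62526957 117.02491252] [18.54168701 19.07215881]
0.065 [0.50768239 0.02905874 0.065     ]
0.073 [0.50797516 0.02910253 0.073     ]
0.08 [0.50823134 0.02914086 0.08      ]
dish [248.77328389 116.44302266] [45.69130961 54.9269104 ]
[(0.85, [507.3, 28.6], [85.6, 85.6], 14.8)] [(0.69, [257.5, 115.8], [0.5077, 0.0269, 0.01])]
```

```bash
cat >> h.py <<'E'
def src():
    s=ctrl.sense(); m=viewer.camera_model('wrist'); im=viewer.camera('wrist')
    hsv=cv2.cvtColor(im,cv2.COLOR_BGR2HSV); k=cv2.inRange(hsv,(12,200,120),(24,255,255)); k[:170]=0;k[240:]=0;k[:,:200]=0;k[:,310:]=0
    k=cv2.morphologyEx(k,cv2.MORPH_OPEN,np.ones((3,3),np.uint8))
    cs,_=cv2.findContours(k,cv2.RETR_EXTERNAL,cv2.CHAIN_APPROX_NONE)
    c=max(cs,key=cv2.contourArea); (px,ax,a)=cv2.fitEllipse(cv2.convexHull(c))
    t=np.array(s['eef_pos']); w=at(m,px,t[2]-.0745); R=np.array(s['ee_rot'])
    print('src px',px,ax,'tool offset mm',R.T@(w-t)*1000)
E
python3 - <<'E'
from h import *
src()
for l in ('orange_source','tongs_tips'): print(lm('wrist',l,ctrl.sense()['eef_pos'][2]-.08,viewer.camera_model('wrist')))
print([(r['p'],np.array(r['extent'])*[512,384,512,384]) for r in viewer.cut_out('wrist','orange_source')][:3])
E
```

```text
src px (256.6383972167969, 200.18788146972656) (27.645078659057617, 28.006771087646484) tool offset mm [ 2.75342878  0.62590926 74.49952713]
[(0.89, [258.2, 199.5], [0.4419, 0.0087, 0.1375])]
[(0.96, [390.3, 100.2], [0.5504, -0.0724, 0.1376]), (0.82, [359.3, 247.5], [0.4198, -0.0965, 0.1376]), (0.59, [258.3, 201.0], [0.4405, 0.0081, 0.1376])]
[(0.97, array([257.4848, 200.2176,  28.7744,  29.184 ])), (0.49, array([258.4576, 113.1648,  69.12  ,  68.6976]))]
```

{"op": "drive_tool", "data": {"series": [[[10,-1,0],0,170],[[18,0,0],0,170],[[18,0,5],0,170],[[14,0,10],0,170],[[8,0,12],0,170],[[0,0,12],0,170],[[0,0,6],0,170],[[0,0,0],0,170]]}}

```text
clock: 15.7
eef_pos: [0.5038, 0.0275, 0.1714]
ee_rot: [[0.967, 0.255, -0.003], [0.255, -0.967, -0.0], [-0.003, -0.0, -1.0]]
contact_force: [-0.6, 0.1, -1.4]
finger_gap: 0.0404
grip_force: 20.0
```

{"op": "drive_tool", "data": {"series": [[[0,0,0],0,170],[[0,0,0],0,170],[[0,0,0],0,170],[[0,0,0],0,170],[[0,0,0],0,170],[[0,0,0],0,170],[[0,0,0],0,170],[[0,0,0],0,170]]}}

```text
clock: 16.5
eef_pos: [0.5052, 0.0278, 0.1727]
ee_rot: [[0.967, 0.255, 0.0], [0.255, -0.967, -0.0], [0.0, 0.0, -1.0]]
contact_force: [-0.0, -0.2, -1.4]
finger_gap: 0.0402
grip_force: 20.0
```

```bash
python3 - <<'E'
from h import *
src()
m=viewer.camera_model('wrist'); im=viewer.camera('wrist')
cv2.imwrite('pics/w8.png',cv2.resize(im[145:250,186:326],(800,600),interpolation=cv2.INTER_CUBIC))
print(ang('wrist','stage',.01,m)); s=ctrl.sense()
print(s['eef_pos'],s['contact_force'],s['finger_gap'],s['grip_force'],s['clock'],m['eye'])
E
```

```text
src px (256.61273193359375, 200.32273864746094) (27.346664428710938, 27.802785873413086) tool offset mm [ 2.6348646   0.59990072 74.50010576]
[(0.58, [508.1, 28.9], [84.0, 85.6], 14.7)]
[0.50524367 0.02780104 0.17263244] [-0.18996957 -0.07866259 -2.05762096] 0.040486101667890274 19.997383654117584 16.65 [0.58390619 0.04785343 0.3219385 ]
```

View pics/w8.png

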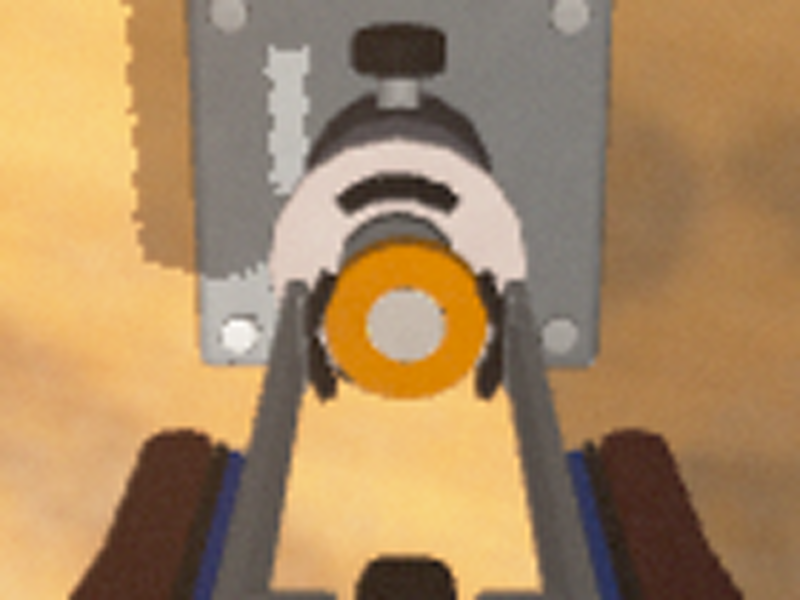

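The source is just short of the pad centre: source at crop (406,322), pad and fence centred at x of about 398. I'll shift by -1 mm in tool y and +0.3 mm in x, then descend slowly.

{"op": "drive_tool", "data": {"series": [[[0.3,-1,0],0,170],[[0,0,2],0,170],[[0,0,3],0,170],[[0,0,3],0,170],[[0,0,2],0,170],[[0,0,0],0,170],[[0,0,0],0,170],[[0,0,0],0,170]]}}

```text
clock: 17.45
eef_pos: [0.5053, 0.0288, 0.1627]
ee_rot: [[0.967, 0.255, 0.0], [0.255, -0.967, -0.0], [0.0, 0.0, -1.0]]
contact_force: [0.5, -1.0, -0.7]
finger_gap: 0.0405
grip_force: 20.0
```

{"op": "drive_tool", "data": {"series": [[[0,0,0.5],0,170],[[0,0,0.5],0,170],[[0,0,0.5],0,170],[[0,0,0.5],0,170],[[0,0,0.5],0,170],[[0,0,0.5],0,170],[[0,0,0],0,170],[[0,0,0],0,170]]}}

```text
clock: 18.25
eef_pos: [0.5053, 0.0288, 0.1596]
ee_rot: [[0.967, 0.255, 0.0], [0.255, -0.967, -0.0], [-0.0, 0.0, -1.0]]
contact_force: [-0.8, -0.5, -1.8]
finger_gap: 0.0407
grip_force: 20.0
```

{"op": "drive_tool", "data": {"series": [[[0,0,0.5],0,170],[[0,0,0.5],0,170],[[0,0,0.5],0,170],[[0,0,0.5],0,170],[[0,0,0.5],0,170],[[0,0,0],0,170],[[0,0,0],0,170],[[0,0,0],0,170]]}}

```text
clock: 19.05
eef_pos: [0.5053, 0.0288, 0.1572]
ee_rot: [[0.967, 0.255, 0.0], [0.255, -0.967, -0.0], [0.0, 0.0, -1.0]]
contact_force: [0.4, -0.5, 0.5]
finger_gap: 0.041
grip_force: 20.0
```

```bash
cat >> h.py <<'E'
def force(n=6):
    F=[]
    for _ in range(n): viewer.camera('wrist'); s=ctrl.sense(); F.append(s['contact_force'])
    F=np.array(F); print('F',F.mean(0).round(2),F.std(0).round(2),'pos',np.round(s['eef_pos'],5),'torque',np.round(s['wrist_torque'],3),'gap',round(s['finger_gap'],4),'t',s['clock'])
E
python3 - <<'E'
from h import *
force(); src()
E
```

```text
F [-0.17 -0.38  0.38] [0.56 0.46 0.78] pos [0.5053  0.02884 0.15718] torque [0.014 0.038 0.025] gap 0.0405 t 19.35
src px (256.6600341796875, 200.35064697265625) (27.256193161010742, 27.81562042236328) tool offset mm [ 2.62212609  0.65839187 74.50035222]
```

```bash
python3 - <<'E'
from h import *
s=ctrl.sense(); m=viewer.camera_model('wrist'); R=np.array(s['ee_rot']); off=R.T@(np.array(m['eye'])-s['eef_pos']); Rc=R.T@np.array(m['orientation'])
def pose(t,y):
    y=np.radians(y); R=np.array([[np.cos(y),np.sin(y),0],[np.sin(y),-np.cos(y),0],[0,0,-1]])
    return dict(m,eye=np.array(t)+R@off,orientation=R@Rc)
def proj(m,P):
    c=np.array(m['orientation']).T@(np.array(P)-m['eye']); return m['cx']-m['fx']*c[0]/c[2], m['cy']+m['fy']*c[1]/c[2]
for f,t,y in (('w4',[.50485,.2055,.2177],14.77),('w6',[.5333,.2048,.2185],14.77),('w3',[.4707,-.1443,.2183],-2.1)):
    im=cv2.imread(f'pics/{f}.png'); p=pose(t,y); 
    print(f,'foot ctr',np.round(proj(p,[.508,.029,.01]),1),{z:np.round(proj(p,[.508,.029,z]),1).tolist() for z in (.065,.07,.075,.08)})
    u,v=map(int,proj(p,[.508,.029,.073]))
    g=cv2.cvtColor(im,cv2.COLOR_BGR2GRAY)[v-24:v+25,u-28:u+29]
    hsv=cv2.cvtColor(im,cv2.COLOR_BGR2HSV)[v-24:v+25,u-28:u+29]
    print(u-28,v-24)
    for r in g[::2]: print(''.join('#' if a<70 else '.' if a>205 else 'o' if a>165 else '-' for a in r))
E
```

```text
w4 foot ctr [379.3 198.7] {0.065: [399.2, 213.7], 0.07: [401.3, 215.3], 0.075: [403.5, 216.9], 0.08: [405.8, 218.6]}
374 192
--------------------------ooooooooooooooooooooooooooooooo
---------------------------ooooooooo-oooooooooooooooooooo
---------------------------oooooooooooooooooooooooooooooo
--------------------------------ooo-ooooooooooooooooooooo
------------------------..............ooooooooooooooooooo
--------------------o.......oooooooo.....oooooooooooooooo
-----------------......ooo-----#----oooo....ooooooooooooo
---------------.......o----------#######-o...oooooooooooo
-------------o..........----------ooo---####-.ooooooooooo
------------............o----------.......o....oooooooooo
-----------...........o--------------o.........oooooooooo
o---------o..........-----------------o........oooooooooo
ooo-------..........-------------------........oooooooooo
oooooo----..........-------------------........oooooooooo
oooooooo--..........o-----------------........ooooooooooo
ooooooooo-............---------------........oooooooooooo
oooooooooo-.............o---------o.........ooo
[... 2920 characters left out ...]
----
..................oo--oo--ooooo--oo---...........--------
..................o---oo-o-oooooooo---...........o-------
...................ooo----ooooooooo--............--------
.....................oooo-o-ooooo---o............--------
........................oooooooo-o.....o--......o-------o
...................................o-###-o......o-ooooooo
..........................o---------#--o......-oooooooooo
...oo..........o......--###-#####-#--........oooooooooooo
....................o-#########---o.......ooooooooooooooo
.....................ooo-----o.........oooooooooooooooooo
..............o.o...................ooooo.--ooooooooooooo
.....................................ooo.....-ooooooooooo
```

The three views put the pad top at z of about 0.075, so contact at about 0.076 is with the pad, not the fence lips. Pressing about 1.2 mm more for roughly 3 N.

{"op": "drive_tool", "data": {"series": [[[0,0,0.4],0,170],[[0,0,0.4],0,170],[[0,0,0.4],0,170],[[0,0,0],0,170],[[0,0,0],0,170],[[0,0,0],0,170],[[0,0,0],0,170],[[0,0,0],0,170]]}}

```text
clock: 20.2
eef_pos: [0.5053, 0.0288, 0.156]
ee_rot: [[0.967, 0.255, 0.0], [0.255, -0.967, -0.0], [0.0, 0.0, -1.0]]
contact_force: [1.2, 0.2, 0.9]
finger_gap: 0.0405
grip_force: 20.0
```

```bash
python3 - <<'E'
from h import *
force(12); src()
E
```

```text
F [-0.24  0.1   1.23] [0.45 0.28 0.47] pos [0.50526 0.02884 0.15595] torque [-0.029  0.028 -0.064] gap 0.0406 t 20.8
src px (256.6759338378906, 200.3536834716797) (27.306013107299805, 27.939393997192383) tool offset mm [ 2.64858624  0.6743783  74.50000333]
```

{"op": "drive_tool", "data": {"series": [[[0,0,0.3],0,170],[[0,0,0],0,170],[[0,0,0],0,170],[[0,0,0],0,170],[[0,0,0],0,170],[[0,0,0],0,170],[[0,0,0],0,170],[[0,0,0],0,170]]}}

```text
clock: 21.65
eef_pos: [0.5053, 0.0288, 0.1557]
ee_rot: [[0.967, 0.255, 0.0], [0.255, -0.967, 0.0], [0.0, -0.0, -1.0]]
contact_force: [0.3, 0.4, 2.0]
finger_gap: 0.0405
grip_force: 20.0
```

{"op": "drive_tool", "data": {"series": [[[0,0,-0.6],0,170],[[0,0,-0.7],0,170],[[0,0,-0.7],0,170],[[0,0,-0.6],0,170],[[0,0,0],0,160],[[0,0,0],0,150],[[0,0,0],0,142],[[0,0,0],0,138]]}}

```text
clock: 22.45
eef_pos: [0.5052, 0.0288, 0.1582]
ee_rot: [[0.967, 0.255, -0.0], [0.255, -0.967, -0.0], [-0.0, -0.0, -1.0]]
contact_force: [1.0, -0.3, 0.3]
finger_gap: 0.0406
grip_force: 17.9
```

{"op": "drive_tool", "data": {"series": [[[0,0,0],0,134],[[0,0,0],0,130],[[0,0,0],0,126],[[0,0,0],0,122],[[0,0,0],0,119],[[0,0,0],0,119],[[0,0,0],0,119],[[0,0,0],0,119]]}}

```text
clock: 23.25
eef_pos: [0.5053, 0.0288, 0.1583]
ee_rot: [[0.967, 0.255, -0.0], [0.255, -0.967, -0.0], [-0.0, 0.0, -1.0]]
contact_force: [-0.1, 0.5, -0.6]
finger_gap: 0.0469
grip_force: 4.4
```

```bash
python3 - <<'E'
from h import *
force(4); src()
E
```

```text
F [ 0.1  -0.02 -1.04] [0.43 0.3  0.19] pos [0.50524 0.02881 0.15826] torque [-0.031  0.022  0.003] gap 0.0471 t 23.45
src px (256.7904968261719, 200.408203125) (27.06709098815918, 27.963117599487305) tool offset mm [ 2.59687722  0.75102892 74.49998474]
```

Released. Lifting straight up and checking that the source stays.

{"op": "drive_tool", "data": {"series": [[[0,0,-2],0,119],[[0,0,-3],0,119],[[0,0,-5],0,119],[[0,0,-10],0,119],[[0,0,-15],0,119],[[0,0,-15],0,119],[[0,0,-10],0,119],[[0,0,0],0,119]]}}

```text
clock: 24.3
eef_pos: [0.5063, 0.029, 0.2201]
ee_rot: [[0.967, 0.255, 0.003], [0.255, -0.967, 0.0], [0.003, 0.001, -1.0]]
contact_force: [0.4, -0.8, -1.5]
finger_gap: 0.0469
grip_force: 4.4
```

{"op": "drive_tool", "data": {"series": [[[-20,0,0],0,119],[[-25,0,0],0,119],[[-20,0,0],0,119],[[-5,0,0],0,119],[[0,0,0],0,119],[[0,0,0],0,119],[[0,0,0],0,119],[[0,0,0],0,119]]}}

```text
clock: 25.1
eef_pos: [0.4382, 0.0113, 0.2182]
ee_rot: [[0.967, 0.255, 0.0], [0.255, -0.967, 0.0], [0.0, -0.0, -1.0]]
contact_force: [0.2, -0.1, -0.8]
finger_gap: 0.047
grip_force: 4.4
```

```bash
python3 - <<'E'
from h import *
force(2)
m=viewer.camera_model('wrist'); im=viewer.camera('wrist'); cv2.imwrite('pics/w9.png',im)
print(ang('wrist','orange_source',.081,m)); print(ang('wrist','stage',.01,m))
for k in ('tongs_stand','tongs'): print(k,[a for a in ang('wrist',k,.002,m)])
p=[a for a in lm('wrist','orange_source',.081,m)]; print(p)
u,v=map(int,p[0][1]); h=cv2.cvtColor(im,cv2.COLOR_BGR2HSV)[v-20:v+21,u-26:u+27]
for r in h[::2]: print(''.join('O' if 10<a[0]<26 and a[1]>190 else '#' if a[2]<70 else '.' if a[2]>205 else '-' for a in r))
E
```

```text
F [ 0.54 -0.3  -1.27] [0.37 0.05 0.15] pos [0.43791 0.01118 0.21814] torque [ 0.025  0.069 -0.026] gap 0.0468 t 25.2
[(0.89, [506.6, 27.7], [24.7, 24.6], 14.7)]
[(0.82, [507.3, 28.6], [84.3, 85.6], 14.7)]
tongs_stand [(0.62, [469.3, -151.3], [106.7, 70.6], 88.0)]
tongs [(0.79, [580.1, -173.3], [24.2, 126.3], 14.7), (0.68, [354.0, -185.8], [34.3, 74.2], 14.7), (0.6, [335.5, -16.9], [141.7, 134.4], 14.7)]
[(0.74, [124.8, 27.8], [0.553, 0.168, 0.081]), (0.68, [256.5, 116.2], [0.5072, 0.0289, 0.081])]
...........................-------------#-------.....
.............................-----------------.......
................................------------.........
.....................................................
.....................................................
.....................................................
.....................................................
.....................................................
.....................................................
.....................................................
....................................................-
....................................................-
...................................................--
...................................................--
..................................................---
.................................................---.
...............---------.........................---.
............----------------....................--...
...........-------------------..................--...
..........----------------------...............---...
.........------------------------..............--....
```

```bash
python3 - <<'E'
from h import *
im=cv2.imread('pics/w9.png')
h=cv2.cvtColor(im,cv2.COLOR_BGR2HSV)[88:146,226:286]
for r in h: print(''.join('O' if 8<a[0]<28 and a[1]>170 else '#' if a[2]<90 else '.' if a[2]>215 else '-' for a in r))
E
```

```text
------------------------##############--------------------..
------------------------##############----------------------
------------------------##############----------------------
------------------------######-#######----------------------
-----------------------------------#------------------------
-----------------------------...----------------------------
--------------------------.........-------------------------
----------------------.................---------------------
---------------------....................-------------------
-------------------.......--######--......------------------
------------------.....--##-######-##--....-----------------
----------------.....--################--....---------------
---------------......-##################-.....--------------
---------------......--###---------#####-......-------------
--------------.......--##--........--##-.......-------------
--------------........---............--.........------------
-------------...............OOOOOOO..............-----------
------------..............OOOOOOOOOOO............-----------
--
[... 1737 characters left out ...]
..-.....---------------------
-------------------------..........-------------------------
------------------------------..----------------------------
------------------------------------------------------------
------------------------------------------------------------
------------------------------------------------------------
------------------------------------------------------------
------------------------------------------------------------
------------------------------------------------------------
------------------------------------------------------------
------------------------------------------------------------
------------------------------------------------------------
```

```bash
python3 - <<'E'
from h import *
m=viewer.camera_model('wrist'); im=np.mean([viewer.camera('wrist').astype(float) for _ in range(4)],0).astype(np.uint8)
k=8; c=cv2.resize(im[88:146,226:286],None,fx=k,fy=k,interpolation=cv2.INTER_CUBIC); f=lambda p:np.array(p)/k-.5+.5/k+[226,88]
hsv=cv2.cvtColor(c,cv2.COLOR_BGR2HSV)
def big(mask,n=1):
    cs,_=cv2.findContours(mask,cv2.RETR_EXTERNAL,cv2.CHAIN_APPROX_NONE); return sorted(cs,key=cv2.contourArea)[::-1][:n]
o=big(cv2.inRange(hsv,(8,120,60),(28,255,255)))[0]; e=cv2.fitEllipse(cv2.convexHull(o)); print('src',f(e[0]),np.array(e[1])/k,e[2],at(m,f(e[0]),.081))
# column profile through the centre
u=int(e[0][0]); print('profile rows, V & S'); 
col=im[:,int(round(f(e[0])[0]))-2:int(round(f(e[0])[0]))+3].astype(np.uint8); h=cv2.cvtColor(col,cv2.COLOR_BGR2HSV).mean(1)
for r in range(94,136): print(r,h[r,2].round(),h[r,1].round(),end=' | ')
print()
w=cv2.inRange(hsv,(0,0,190),(180,60,255)); w=big(w)[0]; e2=cv2.fitEllipse(cv2.convexHull(w)); print('dish',f(e2[0]),np.array(e2[1])/k,at(m,f(e2[0]),.069))
E
```

```text
src [256.67461777 116.01819229] [24.55512619 26.33473015] 4.750370502471924 [0.5071281  0.02854906 0.081     ]
profile rows, V & S
94 249.0 2.0 | 95 244.0 5.0 | 96 187.0 36.0 | 97 77.0 61.0 | 98 75.0 63.0 | 99 69.0 68.0 | 100 99.0 28.0 | 101 214.0 8.0 | 102 244.0 6.0 | 103 217.0 91.0 | 104 249.0 255.0 | 105 249.0 255.0 | 106 250.0 255.0 | 107 249.0 249.0 | 108 249.0 255.0 | 109 249.0 244.0 | 110 245.0 125.0 | 111 250.0 5.0 | 112 250.0 2.0 | 113 250.0 2.0 | 114 250.0 2.0 | 115 250.0 2.0 | 116 250.0 2.0 | 117 250.0 2.0 | 118 250.0 2.0 | 119 250.0 2.0 | 120 250.0 2.0 | 121 248.0 1.0 | 122 237.0 78.0 | 123 249.0 255.0 | 124 249.0 255.0 | 125 249.0 255.0 | 126 249.0 253.0 | 127 249.0 254.0 | 128 246.0 254.0 | 129 97.0 120.0 | 130 67.0 62.0 | 131 67.0 60.0 | 132 73.0 59.0 | 133 126.0 9.0 | 134 250.0 2.0 | 135 239.0 7.0 | 
dish [242.61882019 111.46255112] [50.08342743 69.88413239] [0.50746664 0.04400447 0.069     ]
```

The source sits between the fences, both of which are fully visible, and it is free of the tongs. Next I'll check whether the tongs shifted in the grip, by comparing w4 with w9 numerically, and set up the return.

```bash
python3 - <<'E'
from h import *
a=cv2.imread('pics/w4.png');b=cv2.imread('pics/w9.png');c=cv2.imread('pics/w3.png')
for n,(r0,r1,c0,c1) in dict(ltip=(192,216,233,246),rtip=(192,216,269,282),block=(240,280,215,300)).items():
    T=cv2.resize(a[r0:r1,c0:c1],None,fx=4,fy=4,interpolation=cv2.INTER_CUBIC)
    for nm,q in (('w9',b),('w3',c)):
        S=cv2.resize(q[r0-8:r1+8,c0-8:c1+8],None,fx=4,fy=4,interpolation=cv2.INTER_CUBIC)
        _,v,_,l=cv2.minMaxLoc(cv2.matchTemplate(S,T,cv2.TM_CCOEFF_NORMED)); print(n,nm,round(v,2),np.array(l)/4-8)
for nm,q in (('w3',c),('w4',a),('w9',b)):
    print(nm); g=cv2.cvtColor(q,cv2.COLOR_BGR2GRAY)[188:220,230:286]
    for r in g: print(''.join('#' if x<60 else '-' if x<120 else '.' for x in r))
s=ctrl.sense(); t=np.array(s['eef_pos']);R=np.array(s['ee_rot']); print(t,R.T@(np.array([.4707,-.1446,0])-t)*1000)
E
```

```text
ltip w9 0.98 [ 0.   -0.25]
ltip w3 0.96 [0. 0.]
rtip w9 0.7 [-4.75 -3.25]
rtip w3 0.92 [0. 0.]
block w9 0.66 [0. 0.]
block w3 0.76 [ 0.  -0.5]
w3
....................................................-...
...................................................-----
...................................................-----
....................................................----
.........-..................................--..........
........--#...............................--#-..........
...---..-##.............................---###-----.....
...---.-###................................-##------....
...-----#--................................-###-----....
...-..----.................................--##----.....
..---.--#-..................................-##-.---....
..---.---...................................--#-.---....
..---.---....................................-#-.----...
.----.---....................................--#.----...
.----.-#.....................................--#.-----..
.----.-#-.....................................-#.----...
.----.---.................................
[... 3899 characters left out ...]
---.-####...........................-----####---------
-----.--###-.........................------####---------
-----.---##-.........................------####---------
-----...-##..........................------###----------
-----...-##..........................------###----------
-----...---..........................---------..--------
-----................................-----...-..--------
-----................................-----.......-------
-----................................-----.......-------
----................................------.......-------
----................................------.......-------
[0.43756685 0.01098528 0.21827288] [ -7.63653304 158.88209982 218.2791717 ]
```

{"op": "drive_tool", "data": {"series": [[[-1,20,0],0,119],[[-1,32,0],0,119],[[-2,40,0],0,119],[[-2,35,0],0,119],[[-1,22,0],0,119],[[-0.6,9.9,0],0.05,119],[[0,0,0],0.12,119],[[0,0,0],0.12,119]]}}

```text
clock: 26.5
eef_pos: [0.4707, -0.1441, 0.2181]
ee_rot: [[0.999, -0.039, -0.0], [-0.039, -0.999, 0.001], [-0.0, -0.001, -1.0]]
contact_force: [-0.1, 0.7, -2.6]
finger_gap: 0.0471
grip_force: 4.4
```

{"op": "drive_tool", "data": {"series": [[[0,0,10],0.005,119],[[0,0,20],0,119],[[0,0,20],0,119],[[0,0,15],0,119],[[0,0,5],0,119],[[0,0,0],0,119],[[0,0,0],0,119],[[0,0,0],0,119]]}}

```text
clock: 27.3
eef_pos: [0.4713, -0.1446, 0.149]
ee_rot: [[0.999, -0.037, 0.001], [-0.037, -0.999, -0.0], [0.001, 0.0, -1.0]]
contact_force: [-0.2, -0.6, -1.0]
finger_gap: 0.0469
grip_force: 4.4
```

```bash
python3 - <<'E'
from h import *
force(2)
s=ctrl.sense(); m=viewer.camera_model('wrist'); im=viewer.camera('wrist'); cv2.imwrite('pics/w10.png',im)
R=np.array(s['ee_rot']); print(np.degrees(np.arctan2(R[1,0],R[0,0])))
print(ang('wrist','tongs_stand',.002,m)); print(lm('wrist','tongs_stand',0,m),lm('wrist','stand_floor',.005,m))
print(R.T@(np.array([.4707,-.1446,.086])-s['eef_pos'])*1000)
E
```

```text
F [-0.38 -0.01 -0.93] [0.48 0.7  0.1 ] pos [ 0.47121 -0.14469  0.14895] torque [ 0.055  0.006 -0.027] gap 0.0471 t 27.4
-2.124798121200527
[(0.66, [469.7, -142.7], [93.9, 71.8], 87.8)]
[(0.89, [253.6, 180.8], [0.4718, -0.1421, 0.0])] [(0.94, [252.6, 183.1], [0.4706, -0.141, 0.005]), (0.69, [96.7, 155.4], [0.5083, 0.0273, 0.005])]
[-0.6013498  -0.09006997 62.9465984 ]
```

{"op": "drive_tool", "data": {"series": [[[-0.6,0,10],0,119],[[0,0,12],0,119],[[0,0,12],0,119],[[0,0,10],0,119],[[0,0,8],0,119],[[0,0,5],0,119],[[0,0,2],0,119],[[0,0,0],0,119]]}}

```text
clock: 28.4
eef_pos: [0.4701, -0.1446, 0.0891]
ee_rot: [[0.999, -0.037, -0.0], [-0.037, -0.999, 0.0], [-0.0, -0.0, -1.0]]
contact_force: [0.0, -0.5, -1.9]
finger_gap: 0.0469
grip_force: 4.4
```

{"op": "drive_tool", "data": {"series": [[[0,0,1],0,119],[[0,0,1],0,119],[[0,0,1],0,119],[[0,0,0],0,119],[[0,0,0],0,119],[[0,0,0],0,119],[[0,0,0],0,119],[[0,0,0],0,119]]}}

```text
clock: 29.2
eef_pos: [0.4702, -0.1446, 0.0863]
ee_rot: [[0.999, -0.037, 0.0], [-0.037, -0.999, -0.0], [0.0, 0.0, -1.0]]
contact_force: [-0.8, 0.7, -0.8]
finger_gap: 0.0467
grip_force: 4.4
```

```bash
python3 -c "
from h import *
force(6)"
```

```text
F [ 0.37  0.04 -1.03] [0.64 0.38 0.4 ] pos [ 0.47015 -0.14455  0.08626] torque [ 0.017  0.02  -0.018] gap 0.0469 t 29.5
```

{"op": "drive_tool", "data": {"series": [[[0,0,0.3],0,119],[[0,0,0],0,115],[[0,0,0],0,110],[[0,0,0],0,105],[[0,0,0],0,100],[[0,0,0],0,80],[[0,0,0],0,40],[[0,0,0],0,0]]}}

```text
clock: 30.3
eef_pos: [0.4701, -0.1447, 0.0859]
ee_rot: [[0.999, -0.037, -0.0], [-0.037, -0.999, -0.0], [-0.0, 0.0, -1.0]]
contact_force: [0.1, 1.0, -0.3]
finger_gap: 0.0726
grip_force: 0.0
```

{"op": "drive_tool", "data": {"series": [[[0,0,0],0,0],[[0,0,0],0,0],[[0,0,0],0,0],[[0,0,-3],0,0],[[0,0,-8],0,0],[[0,0,-15],0,0],[[0,0,-20],0,0],[[0,0,-20],0,0]]}}

```text
clock: 31.1
eef_pos: [0.4701, -0.1445, 0.1532]
ee_rot: [[0.999, -0.037, 0.0], [-0.037, -0.999, 0.0], [0.0, -0.0, -1.0]]
contact_force: [0.5, -0.2, -0.2]
finger_gap: 0.0877
grip_force: 0.0
```

{"op": "drive_tool", "data": {"series": [[[0,0,-30],0,0],[[0,0,-40],0,0],[[0,0,-30],0,0],[[-15,-20,-20],0,0],[[-15,-30,0],0,0],[[0,-20,0],0,0],[[0,0,0],0,0],[[0,0,0],0,0]]}}

```text
clock: 31.9
eef_pos: [0.4428, -0.0738, 0.2724]
ee_rot: [[0.999, -0.036, 0.001], [-0.036, -0.999, -0.001], [0.001, 0.001, -1.0]]
contact_force: [0.7, 0.2, 0.8]
finger_gap: 0.0877
grip_force: 0.0
```

```bash
python3 - <<'E'
from h import *
force(2); m=viewer.camera_model('wrist'); im=viewer.camera('wrist')
for k,z in dict(tongs=.108,tongs_stand=.002,orange_source=.081,blue_source=.022,stage=.01,source_rest=.008).items(): print(k,ang('wrist',k,z,m))
for k,z in dict(tongs=.005,tongs_grip=.091,orange_source=.075).items(): print(k,lm('wrist',k,z,m))
m=viewer.camera_model('top');viewer.camera('top')
for k,z in dict(planchet_tin=0,yellow_pot=0,dark_pot=0,tongs=.005,blue_source=.018).items(): print(k,lm('top',k,z,m))
E
```

```text
F [0.17 0.3  0.25] [0.56 0.46 0.04] pos [ 0.44279 -0.07464  0.27204] torque [ 0.038 -0.046 -0.005] gap 0.0877 t 32.0
tongs [(0.96, [475.3, -140.4], [58.1, 26.7], 89.9), (0.72, [382.2, -160.2], [56.3, 53.5], 15.8), (0.6, [562.9, -131.6], [22.0, 59.8], 13.1)]
tongs_stand [(0.96, [463.3, 312.0], [69.7, 54.9], 6.6), (0.57, [469.7, -144.4], [96.3, 71.5], 87.7)]
orange_source [(0.73, [506.7, 28.3], [25.3, 25.1], 40.2)]
blue_source [(0.57, [595.3, 195.8], [27.9, 23.7], 69.9)]
stage [(0.65, [506.6, 29.1], [86.1, 89.6], 14.7), (0.56, [459.7, -160.3], [77.8, 35.7], 89.1)]
source_rest [(0.92, [564.1, 198.9], [53.4, 105.9], 81.5)]
tongs [(0.95, [317.5, 209.0], [0.359, -0.1723, 0.005]), (0.77, [297.6, 70.8], [0.5697, -0.1386, 0.005]), (0.55, [301.2, 139.3], [0.4735, -0.1445, 0.005])]
tongs_grip [(0.96, [327.6, 228.3], [0.365, -0.1671, 0.091]), (0.88, [306.7, 65.1], [0.5658, -0.1362, 0.091]), (0.77, [315.0, 149.2], [0.4714, -0.1478, 0.091])]
orange_source [(0.87, [171.4, 124.8], [0.5063, 0.0281, 0.075])]
planchet_tin [(0.75, [176.0, 155.0], [0.6959, 0.304, 0.0])]
yellow_pot [(0.78, [248.1, 155.1], [0.6937, 0.0989, 0.0]), (0.69, [273.5, 219.3], [0.509, 0.0296, 0.0])]
dark_pot [(0.59, [306.4, 145.9], [0.7196, -0.0681, 0.0])]
tongs [(0.65, [333.5, 197.5], [0.5676, -0.1379, 0.005]), (0.51, [349.8, 273.2], [0.3614, -0.1718, 0.005])]
blue_source [(0.39, [212.6, 186.6], [0.599, 0.1965, 0.018])]
```

```bash
python3 -c "
from station import ctrl
print(ctrl.finish_job())"
```

```text
the job is handed in; nothing more can be done
None
```

Job handed in at about 32 s: the tongs gripped the orange source, pressed it into the nest with about 3 N for over half a second and let go. The source reads as seated, close to the −x fence, the tongs are upright in their stand, and the blue source and the bystanders were not moved.

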